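# Stow the glass pliers behind their keeper bar

## Robot

A 6-joint arm with a two-finger parallel gripper is mounted at the origin on the work surface. World frame = base frame: x ahead of the robot, y to its left, z up, the work surface at z = 0. Lengths are in m, angles in rad, forces in N, time in s.
With the tool pointing down it reaches from about 0.3 to 0.75 m from the base axis. Payload 8.5 kg.
Tool frame: the origin (TCP) lies midway between the tips of the shut fingers; the grasp point (between the pads) lies 19 mm behind it (manip.grasp_offset is the x of the grasp point in the tool frame, in m); x points along the fingers, y is the direction in which the jaws open and shut, and the axes are right-handed (so a half turn about x gives the same grasp; the last joint's range is limited). The gripper opens to 88 mm and grips with 3 to 60 N. Pads are 18 mm wide; open, the fingers measure 123 mm over their backs; the gripper's body (75 mm by 187 mm) begins 45 mm behind the grasp point.
Start: joints at [-1.396, 0.381, 1.297, -0, 1.464, -0.215], TCP at [0.209, -0.509, 0.239] pointing down, gripper open.
Joint ranges: [-3.11, 3.11], [-0.89, 2.33], [0.22, 2.48], [-1.42, 4.56], [0.17, 2.85], [-2.88, 2.88]. Speed limits (rad/s): [2.39, 2.39, 3.14, 3.14, 3.14, 3.14].

## Interface

Orientations are given as [roll, pitch, yaw] about the fixed x, y, z axes, in that order (R = Rz(yaw) Ry(pitch) Rx(roll)).
In Python, from workcell import manip, cams, sign_off gives the robot as it stands.
- The arm moves only by the tool servo_tool, never from a script. Its argument "series" is a list of rows, each a list of 6 numbers: the shift along the tool's x, y, z in mm, then the turn, a rotation vector about the tool's x, y, z in rad. In form: [[x, y, z, wx, wy, wz], ...]. A call has exactly 8 rows; each row shifts and turns the commanded pose from where the row before left it, along the tool's axes as they then stand; what a row does not reach is not made up. A row lasts 1/8 s, in which the tool goes at most 62.5 mm and 10.7 degrees, less where a joint would pass 70% of its speed; a pose out of reach is approached as far as the arm can. A call with a gripper value outside its range is refused whole. "grip" is the gripper's target within -1 to 1 (shut at 1, half-way at 0, fully open at -1), set as the call begins (left out, the last holds). The fingers move at their own pace and stop on an object; "newtons" is the grip in N (left out, the last holds). Time passes only in rows, so rows that do not move let the fingers close, or fill a call up. It gives the time, the measured TCP pose, the force and the opening at its end, in the units of the state.
- manip.state(): the state, without advancing time (a new reading comes with each control period).
- cams.get_image(name): name is "scene" or "side" or "wrist"; returns a dict with "img" (480x640x3 uint8, red, green, blue), "range_z" (480x640 float32, m along the optical axis (not along the pixel's ray), 0 where there is no reading), "fx", "fy", "cx", "cy" (pixels), "k1" (the pictures are not rectified: a ray, as slopes to the right and down, at radius r is drawn at 1 + k1 r^2 times it, then the intrinsics apply), "R" (3x3) and "t" (3): a world point X has camera coordinates R X + t. Camera axes: x right, y down, z forward; pixel columns grow to the right and rows downward; lengths in m; the calibration is good to about 2 mm. A picture is of the moment at which its call begins.
- sign_off(): hands the job in, once; it reports no verdict.
Trained networks look in a picture, given as the dict that the camera call returned (one of the last four; its "shot" number tells which), for a name from the list of things; names that differ only in an ending like _2 or _b are one class to them, and where a whole thing is asked for, a point or a joint stands for the part that bears it (a point fixed in the world has none). Each returns a list of dicts, best first, with "confidence" (0 to 1); they miss things now and then, are a little off and sometimes report something else, mostly with a low value. They report only what shows in the picture. A call takes as long as a camera call.
- cams.find_in(name, picture): "at" ([row, column] in pixels, amid what is visible of it).
- cams.outline_of(name, picture): "mask" (480x640 bool, what is visible of it) and "at" ([row, column] in pixels, amid what is visible of it).
The state is a dict: "clock": time; "joint_positions": joint angles; "joint_velocities": joint speeds; "joint_efforts": joint torques, N m; "position": TCP position; "tool_rot": TCP orientation; "force": force on the tool from outside, world axes, zero at the start; "ft_torque": the same for the moment, N m; "finger_gap": finger opening in m.
Only numpy, scipy, OpenCV 4.12 (cv2) and the standard library are available. Lean on these libraries where they do the work, as an engineer would, in place of code of your own. Each camera call takes 0.05 s, during which the arm holds its last target.

## Task

Put the glass pliers, now shoved handles-first under the low shelf, away in their wooden cradle: lying flat, jaws first and fully home under the jaw guard. Then swing the keeper bar shut behind the handles until it snaps into its catch and stays there. Leave the other things on the table where they are.

Things in the scene. Friction and masses are not known exactly. Their poses are not given: they have to be found in the camera images.
- pliers: dark steel glass pliers with brass bands, closed, rigid, 180 mm long, 350 g, lying flat, 22 mm thick. Origin under mid-length on the underside; x towards the jaws, z up. Jaws 30 to 34 mm wide from x = 20 to 90 mm, nose 16 mm high; round joint 38 mm across at x = 8 mm; handles 38 mm wide overall from x = -10 to -90 mm. At the start only the jaws stick out from under the shelf
- jaw_tip (a point): tip of the pliers' jaws, 90 mm from the pliers' origin along x, 11 mm above the underside
- handle_end (a point): butt end of the pliers' handles, 90 mm from the origin along -x, 11 mm above the underside
- shelf: fixed low wooden shelf, 130 mm deep along its x, 210 mm wide along its y, top at 46 mm, clear space below 36 mm high and 182 mm wide, open only towards its +x (edge at x = 65 mm), closed behind. Origin on the table under its centre
- cradle: fixed wooden cradle. Origin on the table under its middle; x points to the jaw guard, z up. Base board 8 mm thick, x = -137 to 113 mm, 230 mm wide. The pliers lie on it along y = 0: jaws under the guard with the tip at its end wall (x = 100 mm), handles on the bare board. The keeper bar closes the open end at x = -100 mm
- guard_mouth (a point): middle of the guard's mouth, on the board at the cradle's x = 12 mm, 8 mm above the table. The guard is a bridge with two roof slats, from here to its end wall 88 mm further along x; inside 64 mm wide and 36 mm high, roof top 50 mm above the table
- catch_point (a point): sprung brass roller that holds the keeper bar's nose, on a steel block at the cradle's x = -104, y = 101 to 115 mm, 36 mm high
- keeper (a joint): angle (rad) of the steel keeper bar about its upright hinge. 0: shut, lying along the cradle's +y across the open end; grows as it opens, counterclockwise from above; at 1.57 it points along the cradle's -x. The catch resists from 0.11, is passed at 0.05 (about 10 N at the knob) and then draws the bar on to 0. Bar 160 mm long to the nose, 10 mm thick, 20 to 34 mm above the table
- keeper_knob (a point): top centre of the round upright wooden knob on the keeper bar: 18 mm across, standing 42 mm above the bar, top 76 mm above the table, 115 mm from the hinge axis
- keeper_hinge (a point): top of the keeper bar's hinge, on its axis, at the cradle's x = -100, y = -80 mm, 42 mm above the table
- offcut: streaky purple glass offcut, 100 x 60 x 7 mm, lying on top of the low shelf; origin under its centre (bystander)
- bevel: white opal glass bevel, 110 x 55 x 9 mm, flat on the table (bystander)
- stretcher: cast iron lead stretcher, 150 x 45 mm, 78 mm high, on the table (bystander)
- oil: brown glass bottle, 56 mm across, 120 mm high (bystander)
- nailpot: white open pot, 80 mm across, 70 mm high (bystander)
- came: coil of lead came, ring 120 mm across, 25 mm high (bystander)
- lath: wooden lath, 180 x 30 x 12 mm, flat on the table (bystander)

How it is judged:
By the outcome, as a careful person would: the job done as asked, in the order asked, and still so for the second after the job is handed in, with the robot touching nothing.
It also fails if it takes over 64 s, if anything falls off the work surface, if the arm or the gripper's body presses on something with over 40 N, if the wrist force passes 120 N, or if a joint passes its speed limit or range.

## Working session

There is one attempt and no reset: what is moved stays moved. The work goes in short steps, Python scripts to look and compute and a tool call to move; the robot and the scene stay as the last step left them, time stands still between calls to the robot, and variables do not carry over. Pictures are saved under pics/ and viewed, and the job is handed in when it is done.

Besides the shell and the picture viewer there is one more tool, called after "Call:" by a JSON object that holds its "op" and its "data". servo_tool: Moves the arm, as the interface text tells. Its arguments: {"type":"object","properties":{"series":{"type":"array","items":{"type":"array","items":{"type":"number"}}},"grip":{"type":"number"},"newtons":{"type":"number"}},"required":["series"]}

```bash
mkdir -p pics; ls
python3 - <<'E'
from workcell import manip,cams
import cv2,pickle
s=manip.state();print(s);print(manip.grasp_offset)
for n in ["scene","side","wrist"]:
    p=cams.get_image(n);pickle.dump(p,open(f"{n}0.pkl","wb"));cv2.imwrite(f"pics/{n}0.png",p["img"][:,:,::-1])
    print(n,p["fx"],p["k1"],p["R"],p["t"])
    for k in ["pliers","keeper","shelf","cradle","keeper_knob","keeper_hinge","guard_mouth","catch_point","jaw_tip"]:
        try: print(k,[(r["at"],round(r["confidence"],2)) for r in cams.find_in(k,p)][:3])
        except Exception as e: print(k,e)
E
```

```text
pics
{'clock': 0.0, 'joint_positions': array([-1.39631654e+00,  3.81212788e-01,  1.29825625e+00,  2.76093391e-05,
        1.46358795e+00, -2.15280694e-01]), 'joint_velocities': array([ 1.62039867e-03, -1.09225110e-03, -4.52372680e-04, -5.93856118e-05,
        4.87557063e-04,  1.86433782e-03]), 'joint_efforts': array([-1.32872101e-03, -4.37933385e+01, -2.24556130e+01,  7.12927245e-02,
        3.52254405e-02, -1.40789903e-04]), 'position': array([ 0.20894708, -0.50846702,  0.23813027]), 'tool_rot': array([-1.8048182 ,  1.56933174,  1.72653197]), 'force': array([ 0.34354551, -0.69447841,  0.19340814]), 'ft_torque': array([ 0.04670298, -0.08682739,  0.01213869]), 'finger_gap': 0.08820146037028839}
-0.0187
scene 493.5170813250267 -0.0670322630903675 [[ 0.50753871  0.86142528 -0.01873349]
 [ 0.664574   -0.40520997 -0.6278107 ]
 [-0.54840301  0.30618844 -0.77814059]] [-0.23283363 -0.37304353  1.47281814]
pliers [([267.5, 246.3], 0.57)]
keeper [([228.8, 388.0], 0.81), ([184.9, 417.4], 0.6)]
shelf [([290.4, 206.6], 0.58)]
cradle [([184.9, 415.6], 0.96), ([281.8, 320.2], 0.71), ([267.0, 245.2]
[... 444 characters left out ...]
3], 0.85)]
shelf [([175.4, 369.6], 0.98), ([203.3, 364.7], 0.43)]
cradle [([424.0, 369.6], 0.78), ([176.3, 372.1], 0.74)]
keeper_knob [([353.5, 316.8], 0.66)]
keeper_hinge [([353.3, 318.2], 0.88), ([283.2, 224.9], 0.58)]
guard_mouth [([425.3, 366.4], 0.72), ([191.5, 278.2], 0.29)]
catch_point [([425.8, 368.3], 0.55)]
jaw_tip [([208.4, 363.8], 0.61)]
wrist 358.28366768809775 -0.07388761135489959 [[ 3.79901236e-01 -9.25027054e-01  2.93635342e-06]
 [-8.77273592e-01 -3.60288263e-01  3.17148881e-01]
 [-2.93370237e-01 -1.20487828e-01 -9.48375763e-01]] [-0.54886669 -0.04377091  0.39067506]
pliers []
keeper []
shelf []
cradle []
keeper_knob []
keeper_hinge []
guard_mouth []
catch_point []
jaw_tip []
```

View pics/scene0.png

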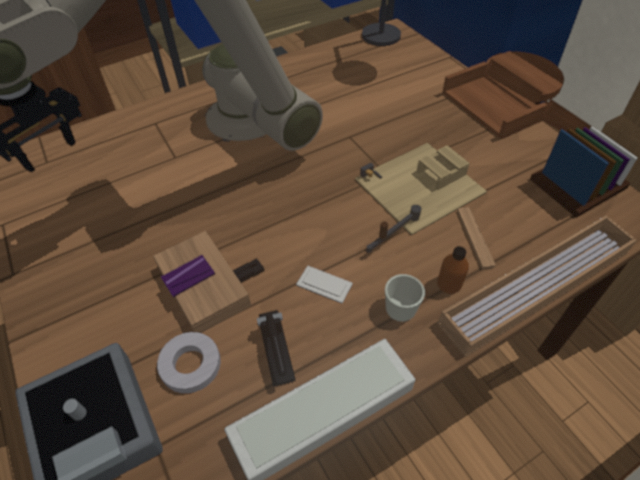

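View pics/side0.png

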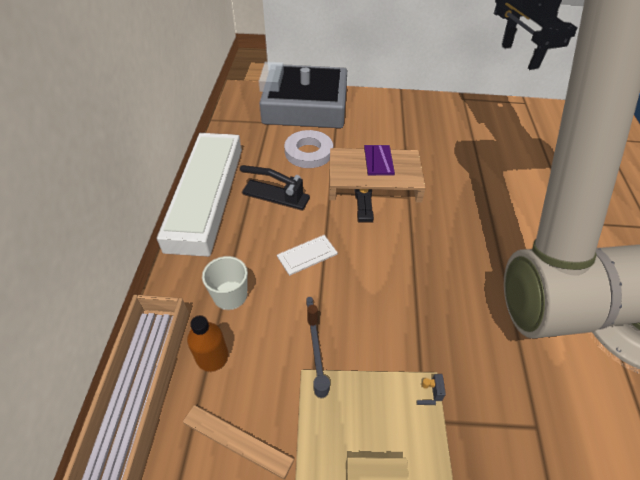

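```bash
cat > h.py <<'E'
import numpy as np,cv2
def cloud(p):
    K=np.array([[p["fx"],0,p["cx"]],[0,p["fy"],p["cy"]],[0,0,1]])
    v,u=np.mgrid[0:480,0:640]
    uv=np.stack([u,v],-1).reshape(-1,1,2).astype(np.float64)
    n=cv2.undistortPointsIter(uv,K,np.array([p["k1"],0,0,0,0.]),None,None,(3,50,1e-9)).reshape(480,640,2)
    z=p["range_z"].astype(float)
    c=np.dstack([n[...,0]*z,n[...,1]*z,z])
    w=(c-p["t"])@p["R"]
    w[z==0]=np.nan
    return w
def proj(p,X):
    c=np.atleast_2d(X)@p["R"].T+p["t"]; s=c[:,:2]/c[:,2:]; r2=(s**2).sum(1,keepdims=True)
    s=s*(1+p["k1"]*r2); return s*[p["fx"],p["fy"]]+[p["cx"],p["cy"]]
E
python3 - <<'E'
import pickle,numpy as np,cv2
from h import *
for n in ["scene","side"]:
    p=pickle.load(open(n+"0.pkl","rb"));w=cloud(p)
    np.set_printoptions(precision=4,suppress=True)
    pts={"scene":dict(hinge=(206,416),knob=(224,384),barend=(248,370),catch=(167,367),tip=(264,262),table=(250,300),board=(190,400),roof=(165,440),shelf=(290,215),bevel=(284,325)),
     "side":dict(hinge=(378,321),knob=(304,311),tip=(215,365),table=(330,420),board=(410,380),shelf=(160,345),catch=(380,428))}[n]
    for k,(r,c) in pts.items(): print(n,k,w[r,c])
    z=w[...,2]
    # board top mask
    m=(abs(z-0.008)<0.005)&(w[...,0]>0.2)
    im=p["img"].copy(); 
    cv2.imwrite(f"pics/z_{n}.png",np.uint8(np.clip(np.nan_to_num(z)*255/0.1,0,255)))
s=pickle.load(open("scene0.pkl","rb"));i=s["img"]
cv2.imwrite("pics/c1.png",cv2.resize(i[130:270,330:510,::-1],None,fx=4.4,fy=4.2,interpolation=cv2.INTER_CUBIC))
cv2.imwrite("pics/c2.png",cv2.resize(i[220:340,140:300,::-1],None,fx=4.5,fy=4.5,interpolation=cv2.INTER_CUBIC))
E
```

```text
scene hinge [0.5895 0.1866 0.0393]
scene knob [0.6192 0.0691 0.0738]
scene barend [0.6331 0.0251 0.0315]
scene catch [0.4116 0.1655 0.0351]
scene tip [ 0.5229 -0.1952 -0.0017]
scene table [ 0.5336 -0.1016 -0.0005]
scene board [0.5005 0.2092 0.0046]
scene roof [0.5158 0.3179 0.0508]
scene shelf [ 0.5662 -0.3204  0.0457]
scene bevel [ 0.6502 -0.1032  0.0078]
side hinge [0.5971 0.1751 0.0399]
side knob [0.6255 0.0342 0.0304]
side tip [ 0.5308 -0.2075  0.0147]
side table [ 0.4265  0.0537 -0.0013]
side board [0.5006 0.2075 0.0077]
side shelf [ 0.5812 -0.3511  0.0432]
side catch [0.4264 0.1629 0.033 ]
```

View pics/c1.png

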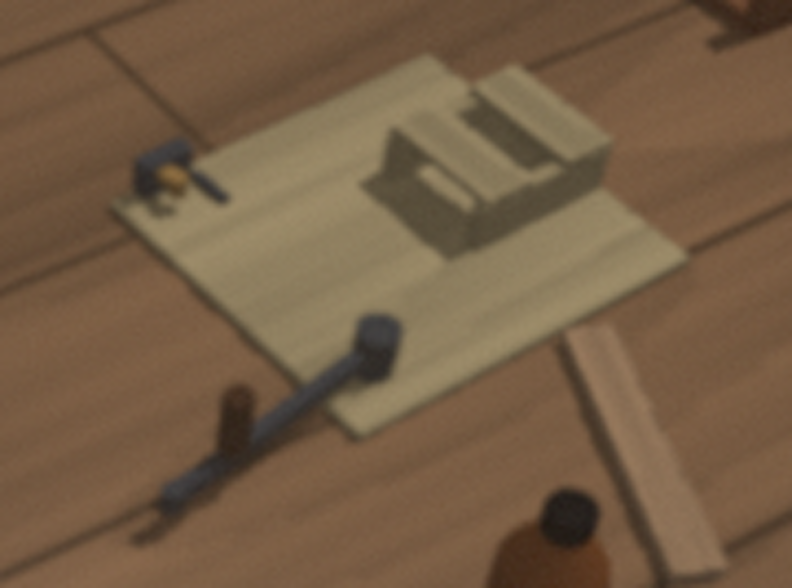

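View pics/c2.png

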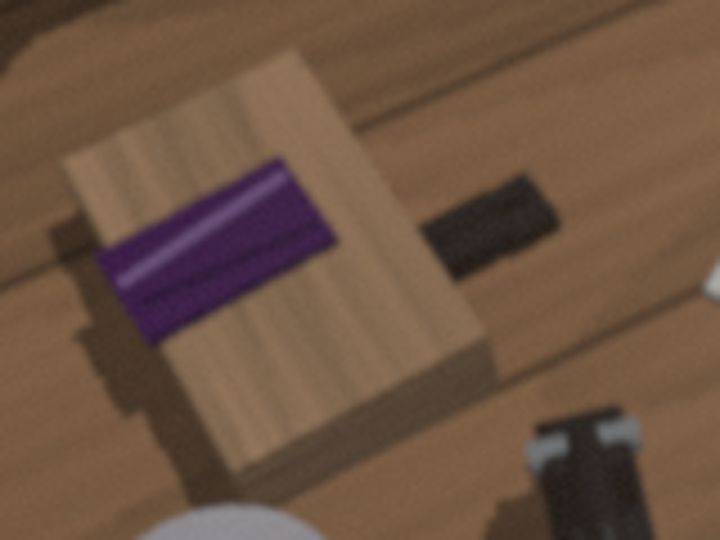

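View pics/z_scene.png

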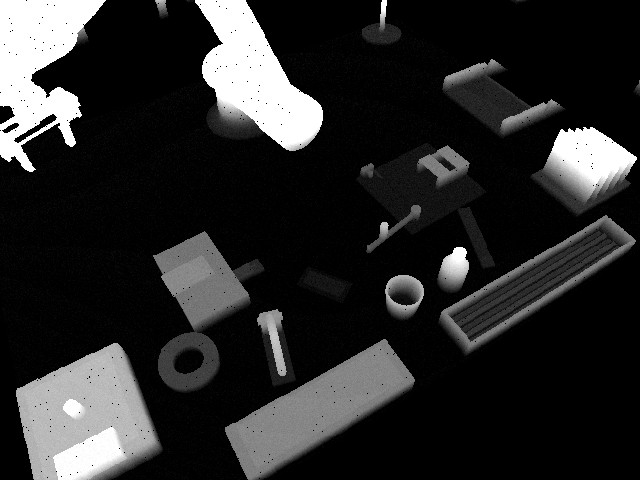

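```bash
cat >> h.py <<'E'
def onplane(p,uv,z):
    K=np.array([[p["fx"],0,p["cx"]],[0,p["fy"],p["cy"]],[0,0,1]])
    n=cv2.undistortPointsIter(np.array(uv,float).reshape(-1,1,2),K,np.array([p["k1"],0,0,0,0.]),None,None,(3,50,1e-9)).reshape(-1,2)
    d=np.c_[n,np.ones(len(n))]@p["R"]; o=-p["R"].T@p["t"]
    s=(z-o[2])/d[:,2:]; return o+s*d
def R2(a): return np.array([[np.cos(a),-np.sin(a)],[np.sin(a),np.cos(a)]])
def fit2(model,obs):
    m=model-model.mean(0);o=obs-obs.mean(0)
    a=np.arctan2((m[:,0]*o[:,1]-m[:,1]*o[:,0]).sum(),(m*o).sum())
    t=obs.mean(0)-R2(a)@model.mean(0)
    return t,a,obs-(model@R2(a).T+t)
E
python3 - <<'E'
import pickle,numpy as np,cv2
from h import *
np.set_printoptions(precision=4,suppress=True)
s=pickle.load(open("scene0.pkl","rb"));
# board corners: x=113,-137; y=+-115
c=np.array([(430,55),(688,258),(358,437),(112,205)])/[4.4,4.2]+[330,130]-.5
W=onplane(s,c,.008)[:,:2];print(W)
M=np.array([(.113,.115),(.113,-.115),(-.137,-.115),(-.137,.115)])
t,a,r=fit2(M,W);print("cradle scene",t,a,r*1000)
# shelf top corners  (x=-65..65,y=+-105) z=.046: crop2
c=np.array([(296,48),(490,340),(240,475),(62,160)])/4.5+[140,220]-.5
W=onplane(s,c,.046)[:,:2];print(W)
M=np.array([(.065,.105),(.065,-.105),(-.065,-.105),(-.065,.105)])
for MM in (M,): 
    t,a,r=fit2(MM,W);print("shelf",t,a,r*1000)
# pliers jaw cloud
for n in ["scene","side"]:
    p=pickle.load(open(n+"0.pkl","rb"));w=cloud(p)
    dark=p["img"].max(2)<65
    m=dark&(w[...,2]>.010)&(w[...,2]<.03)&(abs(w[...,0]-.53)<.06)&(w[...,1]>-.25)&(w[...,1]<-.13)
    q=w[m];print(n,len(q),q[:,:2].mean(0),np.percentile(q[:,2],[5,50,95]),q.min(0),q.max(0))
    rect=cv2.minAreaRect((q[:,:2]*1000).astype(np.float32));print(rect,cv2.boxPoints(rect))
# hinge/knob top by clouds
    m=(w[...,2]>.06)&(w[...,2]<.09)&(abs(w[...,0]-.62)<.03)&(abs(w[...,1]-.07)<.04);print("knob",w[m].mean(0),len(w[m]),np.percentile(w[m][:,2],95) if m.any() else 0)
    m=(w[...,2]>.036)&(w[...,2]<.05)&(abs(w[...,0]-.59)<.03)&(abs(w[...,1]-.185)<.03);print("hinge",w[m].mean(0),len(w[m]))
    m=(w[...,2]>.044)&(w[...,2]<.055)&(w[...,0]>.4)&(w[...,0]<.6)&(w[...,1]>.2)&(w[...,1]<.4);print("roof",w[m].mean(0),len(w[m]))
E
python3 - <<'E'
import pickle,cv2
s=pickle.load(open("side0.pkl","rb"))["img"]
cv2.imwrite("pics/c3.png",cv2.resize(s[130:250,290:450,::-1],None,fx=4.5,fy=4.5,interpolation=cv2.INTER_CUBIC))
cv2.imwrite("pics/c4.png",cv2.resize(s[290:480,270:470,::-1],None,fx=3,fy=3,interpolation=cv2.INTER_CUBIC))
E
```

```text
[[0.3927 0.3821]
 [0.6195 0.3923]
 [0.6329 0.1433]
 [0.4073 0.1323]]
cradle scene [0.5125 0.2745] 1.6226612685455153 [[ 0.8976  0.7367]
 [-1.9686 -1.0258]
 [-1.5199 -0.3357]
 [ 2.5909  0.6248]]
[[ 0.4022 -0.2757]
 [ 0.614  -0.2655]
 [ 0.6207 -0.3915]
 [ 0.4088 -0.4035]]
shelf [ 0.5114 -0.3341] 1.6231229819850297 [[-0.9627 -1.0808]
 [ 1.0843 -1.8959]
 [ 1.0476  1.9863]
 [-1.1692  0.9904]]
scene 270 [ 0.535  -0.2262] [0.0119 0.0174 0.0219] [ 0.5147 -0.2495  0.01  ] [ 0.5492 -0.201   0.0247]
((532.042724609375, -225.2630615234375), (34.48710632324219, 48.3438835144043), 0.645262598991394) [[ 514.5281 -201.2868]
 [ 515.0725 -249.6277]
 [ 549.5574 -249.2393]
 [ 549.0129 -200.8985]]
knob [0.6232 0.0659 0.0711] 72 0.07706168328550599
hinge [0.5973 0.179  0.0404] 76
roof [0.5098 0.3347 0.0492] 743
side 272 [ 0.5321 -0.2217] [0.0124 0.0167 0.0211] [ 0.5155 -0.2489  0.01  ] [ 0.5473 -0.1962  0.0227]
((531.3123779296875, -222.32325744628906), (30.617441177368164, 52.55791091918945), 1.8539690971374512) [[ 515.1615 -196.5533]
 [ 516.8618 -249.0837]
 [ 547.4633 -248.0932]
 [ 545.7629 -195.5628]]
knob [0.62   0.0737 0.0715] 125 0.07614382667723488
hinge [0.5963 0.1837 0.0408] 235
roof [0.5094 0.305  0.0492] 1337
```

View pics/c3.png

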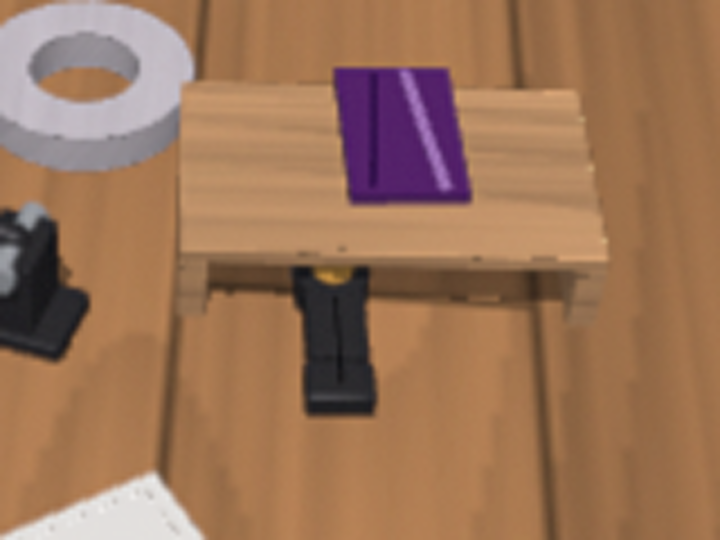

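View pics/c4.png

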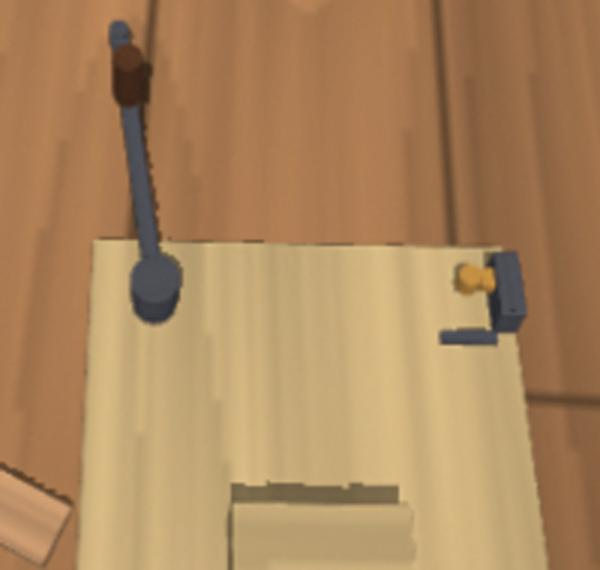

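```bash
cat >> h.py <<'E'
from scipy.spatial.transform import Rotation as Rot
def toolR(s): return Rot.from_euler("xyz",s["tool_rot"]).as_matrix()
def downR(psi): # tool y at world angle psi, x down
    x=np.array([0,0,-1.]);y=np.array([np.cos(psi),np.sin(psi),0]);return np.c_[x,y,np.cross(x,y)]
def rows(R0,p0,wps):
    """wps: (pos,psi,nrows)"""
    out=[]
    R=np.array(R0);p=np.array(p0)
    for pos,psi,n in wps:
        Rt=downR(psi);rv=Rot.from_matrix(R.T@Rt).as_rotvec();dp=(np.array(pos)-p)/n
        for i in range(n):
            sh=R.T@dp*1000; w=rv/n
            sh=np.round(sh,1);w=np.round(w,4)
            out.append([float(v) for v in np.r_[sh,w]])
            p=p+R@sh/1000; R=R@Rot.from_rotvec(w).as_matrix()
    for o in out: print(o)
    print("end",p.round(4),np.arctan2(R[1,1],R[0,1]).round(4),"tilt",R[:,0].round(3),len(out))
    return R,p
E
python3 - <<'E'
import pickle,numpy as np,cv2
from h import *
from workcell import manip
np.set_printoptions(precision=4,suppress=True)
s=manip.state();R=toolR(s);print(R,np.arctan2(R[1,1],R[0,1]))
p=pickle.load(open("scene0.pkl","rb"));w=cloud(p)
for n,b in dict(bevel=(295,260,355,305,.004,.015),oil=(438,245,470,292,.02,.13),pot=(383,272,426,322,.03,.08),stretcher=(255,305,298,388,.005,.09),lath=(455,205,500,272,.006,.02)).items():
    q=w[b[1]:b[3],b[0]:b[2]].reshape(-1,3);q=q[(q[:,2]>b[4])&(q[:,2]<b[5])]
    print(n,np.percentile(q,[2,98],axis=0).round(3).tolist())
E
```

```text
[[-0.     0.38  -0.925]
 [-0.    -0.925 -0.38 ]
 [-1.     0.     0.   ]] -1.180993957916834
bevel [[0.597, -0.144, 0.004], [0.697, -0.061, 0.011]]
oil [[0.769, 0.105, 0.023], [0.814, 0.147, 0.12]]
pot [[0.746, -0.032, 0.031], [0.819, 0.041, 0.072]]
stretcher [[0.677, -0.301, 0.008], [0.807, -0.235, 0.076]]
lath [[0.625, 0.227, 0.007], [0.801, 0.307, 0.015]]
```

Run:
```python
from h import *
from workcell import manip
s=manip.state();rows(toolR(s),s["position"],[((.5315,-.226,.16),.03,8)])
```

```text
[9.8, -17.4, -50.7, -0.1514, 0.0, -0.0]
[9.8, -9.5, -52.8, -0.1514, 0.0, -0.0]
[9.8, -1.5, -53.6, -0.1514, 0.0, -0.0]
[9.8, 6.6, -53.2, -0.1514, 0.0, -0.0]
[9.8, 14.6, -51.6, -0.1514, 0.0, -0.0]
[9.8, 22.2, -48.8, -0.1514, 0.0, -0.0]
[9.8, 29.3, -44.9, -0.1514, 0.0, -0.0]
[9.8, 35.7, -40.0, -0.1514, 0.0, -0.0]
end [ 0.5314 -0.2258  0.1604] 0.0302 tilt [-0. -0. -1.] 8
```

Call:
{"op": "servo_tool", "data": {"series": [[9.8,-17.4,-50.7,-0.1514,0,0],[9.8,-9.5,-52.8,-0.1514,0,0],[9.8,-1.5,-53.6,-0.1514,0,0],[9.8,6.6,-53.2,-0.1514,0,0],[9.8,14.6,-51.6,-0.1514,0,0],[9.8,22.2,-48.8,-0.1514,0,0],[9.8,29.3,-44.9,-0.1514,0,0],[9.8,35.7,-40.0,-0.1514,0,0]], "grip": -1}}

```text
clock: 2.5
position: [0.5327, -0.2246, 0.1601]
tool_rot: [0.82, 1.57, -0.716]
force: [1.1, -1.4, 0.6]
finger_gap: 0.0882
```

Run:
```python
from h import *
from workcell import manip,cams
np.set_printoptions(precision=4,suppress=True)
p=cams.get_image("wrist");s=manip.state();R=toolR(s);print(s["position"],np.arctan2(R[1,1],R[0,1]),R[:,0],s["clock"])
w=cloud(p);im=p["img"];cv2.imwrite("pics/w1.png",im[:,:,::-1])
dark=im.max(2)<75
m=dark&(w[...,2]>.009)&(w[...,2]<.03)&(abs(w[...,0]-.53)<.06)&(w[...,1]>-.262)&(w[...,1]<-.13)
q=w[m];print(len(q),q.min(0),q.max(0))
rect=cv2.minAreaRect((q[:,:2]*1000).astype(np.float32));print(rect,cv2.boxPoints(rect))
for y in np.arange(-.26,-.19,.01):
    k=q[abs(q[:,1]-y)<.004]
    if len(k): print(round(y,3),k[:,0].min(),k[:,0].max(),k[:,0].min()/2+k[:,0].max()/2,np.percentile(k[:,2],90))
```

```text
[ 0.5356 -0.2202  0.1587] 0.04514450117784048 [ 0.0004  0.0025 -1.    ] 2.55
2676 [ 0.5123 -0.262   0.0091] [ 0.5464 -0.1973  0.0227]
((529.1376342773438, -230.18170166015625), (31.67854881286621, 64.58671569824219), 2.5485994815826416) [[ 511.8781 -198.6246]
 [ 514.75   -263.1474]
 [ 546.3972 -261.7388]
 [ 543.5253 -197.216 ]]
-0.26 0.5177111192689298 0.5463599560396897 0.5320355376543098 0.021427807266153787
-0.25 0.5175377716701042 0.5451254394117571 0.5313316055409306 0.02136962312282252
-0.24 0.5165039295205269 0.5446377727085253 0.5305708511145262 0.021406021051868458
-0.23 0.5163583256144629 0.5441862312660338 0.5302722784402484 0.02146652185498926
-0.22 0.5133721167938463 0.5445770279083922 0.5289745723511192 0.020569599135420998
-0.21 0.5124227517616653 0.544169583059824 0.5282961674107447 0.016858401066176972
-0.2 0.5123039731689197 0.5436912856773709 0.5279976294231453 0.01640403145505607
```

View pics/w1.png

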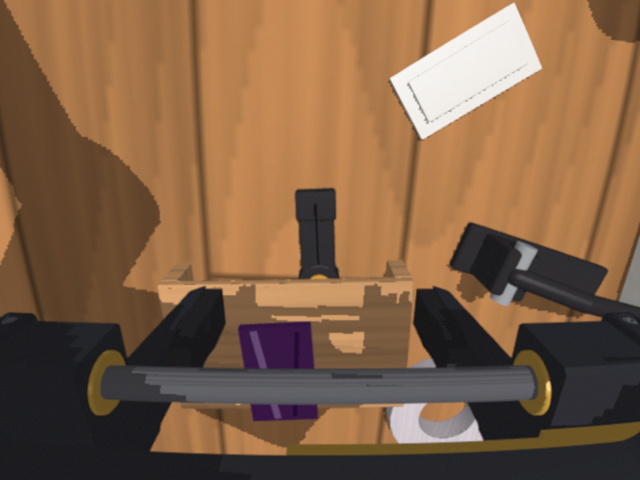

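Run:
```python
from h import *
from workcell import manip
s=manip.state();print(s["position"],s["clock"]);rows(downR(.0302),(.5314,-.2258,.1604),[((.5302,-.222,.05),.05,4),((.5302,-.222,.005),.05,2)])
```

```text
[ 0.53563886 -0.22024219  0.15871398] 2.55
[27.6, -0.3, -1.0, -0.0049, 0.0, 0.0]
[27.6, -0.3, -1.0, -0.0049, 0.0, 0.0]
[27.6, -0.3, -1.0, -0.0049, 0.0, 0.0]
[27.6, -0.3, -1.0, -0.0049, 0.0, 0.0]
[22.5, 0.1, 0.1, -0.0001, 0.0, 0.0]
[22.5, 0.1, 0.1, -0.0001, 0.0, 0.0]
end [ 0.5303 -0.222   0.005 ] 0.05 tilt [ 0.  0. -1.] 6
```

Call:
{"op": "servo_tool", "data": {"series": [[27.6,-0.3,-1.0,-0.005,0,0],[27.6,-0.3,-1.0,-0.005,0,0],[27.6,-0.3,-1.0,-0.005,0,0],[27.6,-0.3,-1.0,-0.005,0,0],[0,0,0,0,0,0],[0,0,0,0,0,0],[0,0,0,0,0,0],[0,0,0,0,0,0]]}}

```text
clock: 3.55
position: [0.5303, -0.2221, 0.0508]
tool_rot: [0.928, 1.569, -0.592]
force: [0.1, 0.3, 0.4]
finger_gap: 0.0884
```

Run:
```python
from h import *
from workcell import manip
s=manip.state();R=toolR(s);print(s["position"],np.arctan2(R[1,1],R[0,1]),R[:,0],s["clock"])
```

```text
[ 0.53034579 -0.22206272  0.05075632] 0.05013261663391623 [ 1.14636372e-03 -7.71276975e-04 -9.99999045e-01] 3.55
```

Call:
{"op": "servo_tool", "data": {"series": [[23,0,0,0,0,0],[22.5,0,0,0,0,0],[0,0,0,0,0,0],[0,0,0,0,0,0],[0,0,0,0,0,0],[0,0,0,0,0,0],[0,0,0,0,0,0],[0,0,0,0,0,0]]}}

```text
clock: 4.55
position: [0.5301, -0.2219, 0.0045]
tool_rot: [0.769, 1.571, -0.752]
force: [0.1, -0.3, -0.5]
finger_gap: 0.0883
```

Call:
{"op": "servo_tool", "data": {"series": [[0,0,0,0,0,0],[0,0,0,0,0,0],[0,0,0,0,0,0],[0,0,0,0,0,0],[0,0,0,0,0,0],[0,0,0,0,0,0],[0,0,0,0,0,0],[0,0,0,0,0,0]], "grip": 1, "newtons": 40}}

```text
clock: 5.55
position: [0.5301, -0.2219, 0.0045]
tool_rot: [1.568, 1.571, 0.048]
force: [0.8, -0.3, 0.5]
finger_gap: 0.0335
```

Call:
{"op": "servo_tool", "data": {"series": [[0,0,-12,0,0,0],[0,0,-25,0,0,0],[0,0,-25,0,0,0],[0,0,-25,0,0,0],[0,0,-25,0,0,0],[0,0,-25,0,0,0],[0,0,-15,0,0,0],[0,0,0,0,0,0]]}}

```text
clock: 6.55
position: [0.5221, -0.0685, 0.0045]
tool_rot: [-2.391, 1.57, 2.373]
force: [-0.7, 1.6, 0.7]
finger_gap: 0.0333
```

Call:
{"op": "servo_tool", "data": {"series": [[0,0,0,0,0,0],[0,0,0,0,0,0],[0,0,0,0,0,0],[-25,0,0,0,0,0],[-40,0,0,0,0,0],[-40,0,0,0,0,0],[0,0,30,0,0,0],[0,0,30,0,0,0]], "grip": -0.1}}

```text
clock: 7.55
position: [0.5256, -0.1309, 0.1101]
tool_rot: [1.028, 1.57, -0.492]
force: [0.4, -0.8, -0.0]
finger_gap: 0.0484
```

```bash
cat > look.py <<'E'
from h import *
from workcell import manip,cams
import sys
np.set_printoptions(precision=4,suppress=True)
n=sys.argv[1];tag=sys.argv[2]
p=cams.get_image(n);s=manip.state();R=toolR(s);print(s["position"],np.arctan2(R[1,1],R[0,1]),s["clock"],s["finger_gap"])
import pickle;pickle.dump(p,open(tag+".pkl","wb"));cv2.imwrite(f"pics/{tag}.png",p["img"][:,:,::-1])
E
python3 look.py wrist w2; python3 look.py side s2
```

```text
[ 0.5259 -0.1342  0.1098] 0.0482148880810487 7.6 0.04838916938985383
[ 0.5256 -0.1325  0.1095] 0.047226247648603 7.65 0.048601153465050305
```

View pics/w2.png

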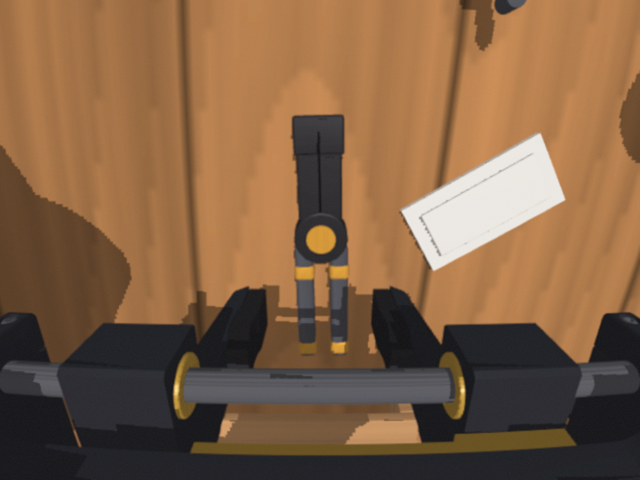

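View pics/s2.png

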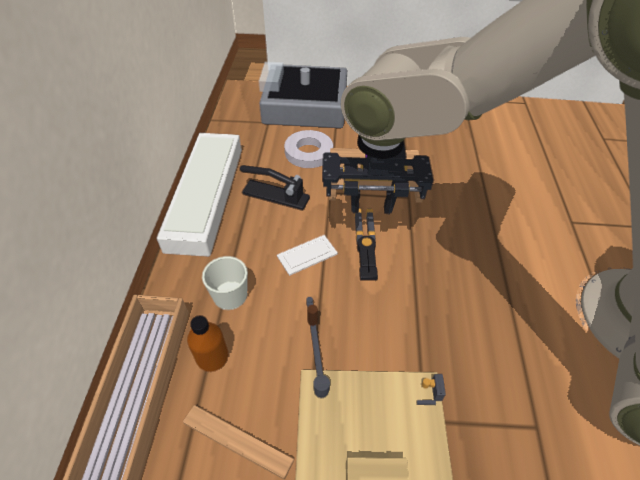

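Run:
```python
from h import *
import pickle
np.set_printoptions(precision=4,suppress=True)
p=pickle.load(open("w2.pkl","rb"));w=cloud(p)
print("w joint",onplane(p,[(320.5,239)],.022),"tip",onplane(p,[(318.5,115)],.016),"heel",onplane(p,[(307,350),(339,350)],.02))
m=(p["img"].max(2)<75)&(w[...,2]>.009)&(w[...,2]<.03)&(w[...,1]>-.13)&(w[...,1]<.0)&(abs(w[...,0]-.525)<.04)
q=w[m]
for y in np.arange(-.12,-.04,.01):
    k=q[abs(q[:,1]-y)<.004]
    if len(k): print(round(y,3),k[:,0].min(),k[:,0].max(),k[:,0].min()/2+k[:,0].max()/2)
p=pickle.load(open("s2.pkl","rb"))
print("s joint",onplane(p,[(367,242)],.022),"tip",onplane(p,[(369,275)],.016))
```

```text
w joint [[ 0.5259 -0.1269  0.022 ]] tip [[ 0.5204 -0.0456  0.016 ]] heel [[ 0.5201 -0.2197  0.02  ]
 [ 0.5451 -0.2185  0.02  ]]
-0.12 0.5081217018975647 0.5433659745054266 0.5257438382014956
-0.11 0.5102921444541645 0.5391749610500725 0.5247335527521184
-0.1 0.5092874632743696 0.5378474579017225 0.523567460588046
-0.09 0.5089362727122136 0.5371167828020688 0.5230265277571412
-0.08 0.5079760996280567 0.5364657836572909 0.5222209416426737
-0.07 0.5053582042307976 0.5377459127948696 0.5215520585128336
-0.06 0.5043615217960983 0.5374397317002443 0.5209006267481713
-0.05 0.5041226828890494 0.5366975685234875 0.5204101257062684
s joint [[ 0.5264 -0.126   0.022 ]] tip [[ 0.5212 -0.0486  0.016 ]]
```

Run:
```python
from h import *
rows(downR(.05),(.5257,-.1301,.11),[((.529,-.1765,.11),.06,2),((.529,-.1765,.07),.06,1),((.529,-.1765,.005),.06,3)])
```

```text
[0.0, 0.5, 23.3, -0.005, 0.0, 0.0]
[0.0, 0.4, 23.3, -0.005, 0.0, 0.0]
[40.0, -0.0, -0.1, 0.0, 0.0, 0.0]
[21.7, -0.0, 0.0, 0.0, 0.0, 0.0]
[21.7, -0.0, 0.0, 0.0, 0.0, 0.0]
[21.7, -0.0, 0.0, 0.0, 0.0, 0.0]
end [ 0.529  -0.1765  0.0049] 0.06 tilt [ 0.  0. -1.] 6
```

Call:
{"op": "servo_tool", "data": {"series": [[0,0.5,23.3,-0.005,0,0],[0,0.4,23.3,-0.005,0,0],[0,0,0,0,0,0],[40,0,0,0,0,0],[22,0,0,0,0,0],[22,0,0,0,0,0],[21,0,0,0,0,0],[0,0,0,0,0,0]], "grip": -0.4}}

```text
clock: 8.65
position: [0.5281, -0.1749, 0.0034]
tool_rot: [-2.225, 1.567, 2.549]
force: [0.3, 0.9, 0.4]
finger_gap: 0.0616
```

Call:
{"op": "servo_tool", "data": {"series": [[0,0,0,0,0,0],[0,0,0,0,0,0],[0,0,0,0,0,0],[0,0,0,0,0,0],[0,0,0,0,0,0],[0,0,0,0,0,0],[0,0,0,0,0,0],[0,0,0,0,0,0]], "grip": 1, "newtons": 60}}

```text
clock: 9.65
position: [0.5291, -0.1766, 0.0049]
tool_rot: [1.15, 1.57, -0.36]
force: [0.0, 0.8, 6.0]
finger_gap: 0.0374
```

Call:
{"op": "servo_tool", "data": {"series": [[-20,0,0,0,0,0],[-20,0,0,0,0,0],[-20,0,0,0,0,0],[-10,0,0,0,0,0],[0,0,0,0,0,0],[0,0,0,0,0,0],[0,0,0,0,0,0],[0,0,0,0,0,0]]}}

```text
clock: 10.65
position: [0.5287, -0.1764, 0.074]
tool_rot: [-2.178, 1.57, 2.594]
force: [0.4, -0.1, -2.1]
finger_gap: 0.0375
```

```bash
python3 look.py wrist w3
python3 - <<'E'
from h import *
import pickle
np.set_printoptions(precision=4,suppress=True)
p=pickle.load(open("w3.pkl","rb"));w=cloud(p)
m=(p["img"].max(2)<75)&(w[...,2]>.04)&(w[...,2]<.13)&(w[...,1]>-.14)&(w[...,1]<.0)&(abs(w[...,0]-.525)<.04)
q=w[m]
for y in np.arange(-.13,-.02,.01):
    k=q[abs(q[:,1]-y)<.004]
    if len(k): print(round(y,3),k[:,0].min(),k[:,0].max(),k[:,0].min()/2+k[:,0].max()/2,np.median(k[:,2]))
print(q[:,1].max())
E
```

```text
[ 0.5287 -0.1764  0.0741] 0.06021348245893513 10.7 0.03731950719390685
-0.13 0.5072395322062769 0.5433126575536689 0.5252760948799728 0.0903195655461593
-0.12 0.5073904575664994 0.5429313098707892 0.5251608837186443 0.09026468533508461
-0.11 0.5097213977579094 0.5389480072405839 0.5243347024992466 0.08960267744907005
-0.1 0.509172522582805 0.538475628514998 0.5238240755489014 0.08921499442506678
-0.09 0.5085008747875239 0.5380064210689349 0.5232536479282295 0.08920436256267501
-0.08 0.5078084910860764 0.5374997437699954 0.5226541174280359 0.08899437950873756
-0.07 0.5055487312734004 0.5384510720344836 0.5219999016539421 0.08833924069345185
-0.06 0.5048112735522495 0.5384244745721409 0.5216178740621953 0.08411780888983908
-0.05 0.5369501756897278 0.5374793899415308 0.5372147828156293 0.08298955476230108
-0.052776034371653555
```

View pics/w3.png

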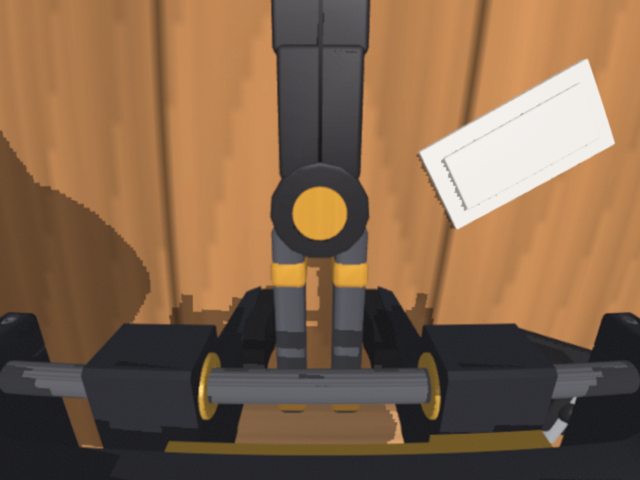

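Run:
```python
from h import *
rows(downR(.06),(.529,-.1765,.0749),[((.5193,.1437,.075),.052,8)])
```

```text
[-0.0, 1.2, -40.0, 0.001, 0.0, 0.0]
[-0.0, 1.1, -40.0, 0.001, 0.0, 0.0]
[-0.0, 1.1, -40.0, 0.001, 0.0, 0.0]
[-0.0, 1.1, -40.0, 0.001, 0.0, 0.0]
[-0.0, 1.0, -40.0, 0.001, 0.0, 0.0]
[-0.0, 1.0, -40.0, 0.001, 0.0, 0.0]
[-0.0, 0.9, -40.0, 0.001, 0.0, 0.0]
[-0.0, 0.9, -40.0, 0.001, 0.0, 0.0]
end [0.5192 0.1435 0.0749] 0.052 tilt [ 0.  0. -1.] 8
```

Call:
{"op": "servo_tool", "data": {"series": [[0,1.2,-25,0.001,0,0],[0,1.1,-45,0.001,0,0],[0,1.1,-45,0.001,0,0],[0,1.1,-45,0.001,0,0],[0,1.0,-45,0.001,0,0],[0,1.0,-45,0.001,0,0],[0,0.9,-45,0.001,0,0],[0,0.9,-25,0.001,0,0]]}}

```text
clock: 11.7
position: [0.5185, 0.1455, 0.0744]
tool_rot: [-2.025, 1.571, 2.741]
force: [0.6, -0.5, -1.9]
finger_gap: 0.0373
```

Call:
{"op": "servo_tool", "data": {"series": [[0,0,0,0,0,0],[0,0,0,0,0,0],[10,0,0,0,0,0],[10,0,0,0,0,0],[10,0,0,0,0,0],[0,0,0,0,0,0],[0,0,0,0,0,0],[0,0,0,0,0,0]]}}

```text
clock: 12.7
position: [0.5191, 0.1435, 0.0448]
tool_rot: [1.625, 1.57, 0.106]
force: [-0.1, 0.1, -1.9]
finger_gap: 0.0372
```

```bash
python3 look.py wrist w4; python3 look.py side s4;python3 look.py scene c4
```

```text
[0.5191 0.1435 0.0448] 0.052385123530321084 12.75 0.037918065647352305
[0.5191 0.1435 0.0447] 0.05231059254859381 12.8 0.03739968254777466
[0.5191 0.1435 0.0447] 0.05220782284921955 12.85 0.03782561071316907
```

View pics/w4.png

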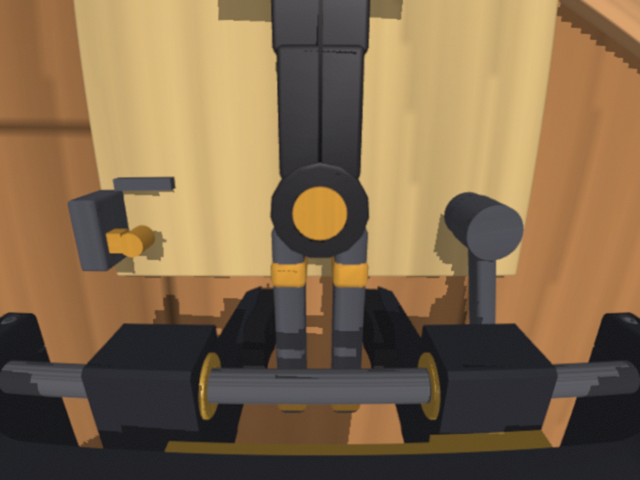

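View pics/c4.png

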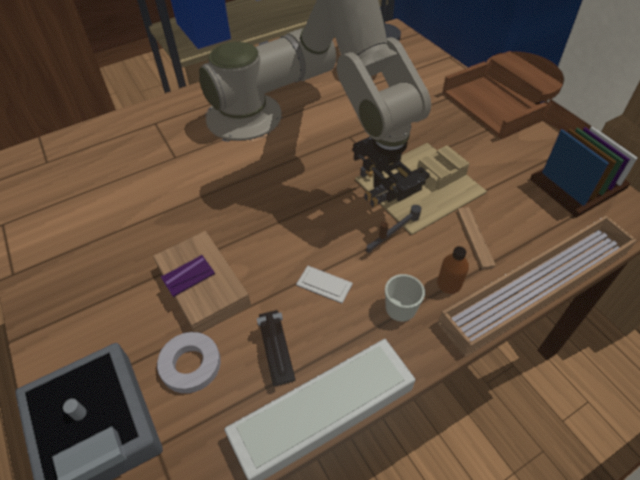

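View pics/s4.png

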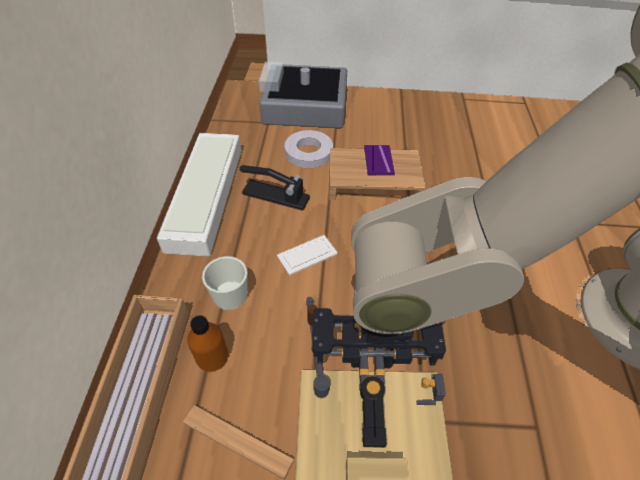

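Call:
{"op": "servo_tool", "data": {"series": [[14,-2,0,0,0,0],[13,0,0,0,0,0],[0,0,0,0,0,0],[0,0,0,0,0,0],[0,0,-10,0,0,0],[0,0,-15,0,0,0],[0,0,-10,0,0,0],[0,0,0,0,0,0]]}}

```text
clock: 13.85
position: [0.515, 0.1793, 0.0175]
tool_rot: [1.727, 1.571, 0.21]
force: [0.2, -0.8, -2.4]
finger_gap: 0.0374
```

Call:
{"op": "servo_tool", "data": {"series": [[0,0,-8,0,0,0],[0,0,-12,0,0,0],[0,0,-12,0,0,0],[0,0,-8,0,0,0],[0,0,-4,0,0,0],[0,0,0,0,0,0],[0,0,0,0,0,0],[0,0,0,0,0,0]]}}

```text
clock: 14.85
position: [0.5129, 0.222, 0.0174]
tool_rot: [-1.352, 1.571, -2.871]
force: [-0.4, 0.1, -3.1]
finger_gap: 0.0377
```

```bash
python3 look.py wrist w5; python3 look.py side s5
```

```text
[0.5129 0.222  0.0175] 0.051809257348675676 14.9 0.03713611614942306
[0.5129 0.2221 0.0175] 0.05190876214573914 14.95 0.03710287666925996
```

View pics/w5.png

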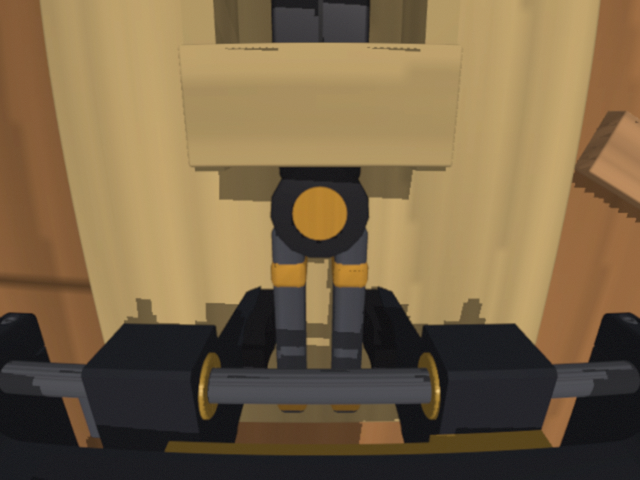

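View pics/s5.png

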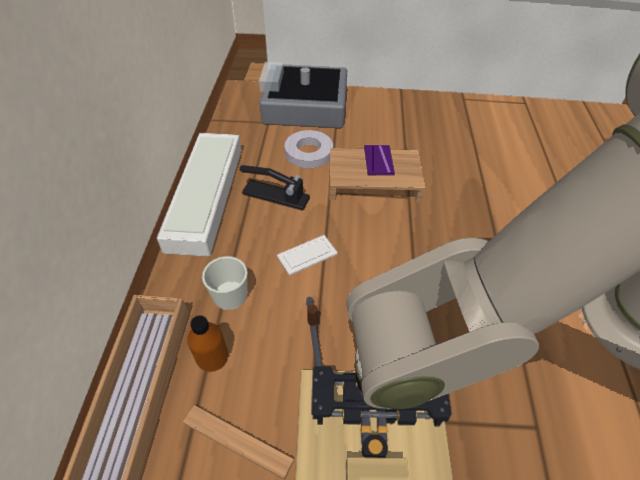

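Call:
{"op": "servo_tool", "data": {"series": [[2.5,0,0,0,0,0],[2,0,0,0,0,0],[0,0,0,0,0,0],[0,0,-4,0,0,0],[0,0,-5,0,0,0],[0,0,-5,0,0,0],[0,0,-3,0,0,0],[0,0,0,0,0,0]]}}

```text
clock: 15.95
position: [0.512, 0.2398, 0.013]
tool_rot: [2.553, 1.57, 1.035]
force: [0.2, 1.5, 2.5]
finger_gap: 0.0372
```

Call:
{"op": "servo_tool", "data": {"series": [[0,0,0,0,0,0],[0,0,-1,0,0,0],[0,0,-1,0,0,0],[0,0,-1,0,0,0],[0,0,0,0,0,0],[0,0,0,0,0,0],[0,0,0,0,0,0],[0,0,0,0,0,0]]}}

```text
clock: 16.95
position: [0.5119, 0.2421, 0.013]
tool_rot: [0.996, 1.571, -0.522]
force: [0.4, -2.8, 5.3]
finger_gap: 0.0373
```

Call:
{"op": "servo_tool", "data": {"series": [[0,0,-1,0,0,0],[0,0,-1,0,0,0],[0,0,0,0,0,0],[0,0,0,0,0,0],[0,0,0,0,0,0],[0,0,0,0,0,0],[0,0,0,0,0,0],[0,0,0,0,0,0]]}}

```text
clock: 17.95
position: [0.5118, 0.2442, 0.013]
tool_rot: [1.918, 1.571, 0.399]
force: [0.9, -3.4, 5.0]
finger_gap: 0.0376
```

Call:
{"op": "servo_tool", "data": {"series": [[0,0,-1,0,0,0],[0,0,-1,0,0,0],[0,0,-1,0,0,0],[0,0,0,0,0,0],[0,0,0,0,0,0],[0,0,0,0,0,0],[0,0,0,0,0,0],[0,0,0,0,0,0]]}}

```text
clock: 18.95
position: [0.5116, 0.2471, 0.013]
tool_rot: [0.491, 1.571, -1.027]
force: [0.5, -3.2, 5.3]
finger_gap: 0.0379
```

```bash
python3 look.py wrist w6
python3 - <<'E'
from h import *
import pickle
np.set_printoptions(precision=4,suppress=True)
p=pickle.load(open("w6.pkl","rb"));w=cloud(p)
# roof edges along center column, heights
for r in range(0,260,12): print(r,w[r,345],p["img"][r,345])
E
```

```text
[0.5116 0.2471 0.013 ] 0.0521699152026149 19.0 0.03755451934004656
0 [0.5121 0.3617 0.0504] [172 146  97]
12 [0.5123 0.3587 0.0503] [179 151 102]
24 [0.5125 0.3557 0.0504] [180 152 102]
36 [0.5127 0.3527 0.0502] [96 80 55]
48 [0.5142 0.3535 0.0282] [27 27 28]
60 [0.5144 0.3497 0.0286] [30 29 30]
72 [0.5146 0.3459 0.029 ] [28 30 30]
84 [0.515  0.3422 0.0276] [61 60 62]
96 [0.5152 0.3383 0.0285] [58 56 58]
108 [0.5154 0.3343 0.0296] [56 54 56]
120 [0.5158 0.3303 0.0287] [55 53 54]
132 [0.5146 0.3269 0.0497] [172 146  98]
144 [0.515  0.3234 0.0474] [185 159 105]
156 [0.5151 0.32   0.0493] [185 158 106]
168 [0.5153 0.3165 0.05  ] [174 147  99]
180 [0.5156 0.3128 0.0497] [167 142  94]
192 [0.5158 0.3092 0.0505] [165 140  92]
204 [0.5161 0.3054 0.0502] [165 139  93]
216 [0.5164 0.3017 0.0506] [168 142  95]
228 [0.5167 0.2976 0.05  ] [176 148  98]
240 [0.5169 0.2939 0.0508] [178 151 100]
252 [0.5194 0.2813 0.0283] [37 39 43]
```

View pics/w6.png

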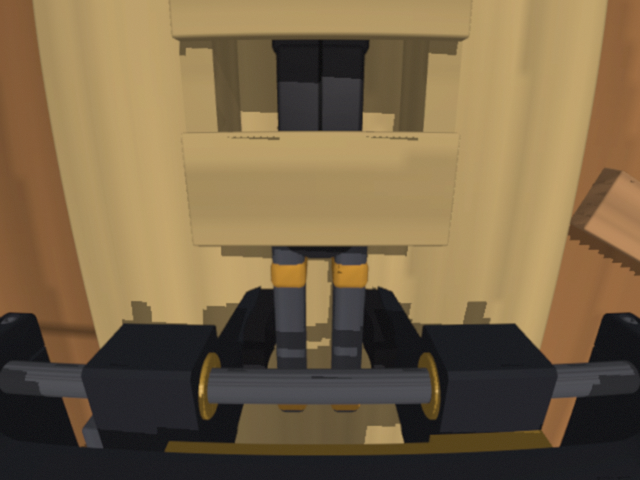

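Call:
{"op": "servo_tool", "data": {"series": [[0,0,-1,0,0,0],[0,0,-1,0,0,0],[0,0,-1,0,0,0],[0,0,0,0,0,0],[0,0,0,0,0,0],[0,0,0,0,0,0],[0,0,0,0,0,0],[0,0,0,0,0,0]]}}

```text
clock: 20.0
position: [0.5116, 0.2473, 0.013]
tool_rot: [-0.216, 1.566, -1.734]
force: [0.5, -22.7, 8.7]
finger_gap: 0.0373
```

Call:
{"op": "servo_tool", "data": {"series": [[0,0,2,0,0,0],[0,0,0,0,0,0],[0,0,0,0,0,0],[0,0,0,0,0,0],[0,0,0,0,0,0],[-20,0,0,0,0,0],[-35,0,0,0,0,0],[-45,0,0,0,0,0]], "grip": -0.25}}

```text
clock: 21.0
position: [0.511, 0.2482, 0.1135]
tool_rot: [-1.412, 1.569, -2.93]
force: [0.3, -0.5, 0.6]
finger_gap: 0.055
```

```bash
python3 look.py wrist w7; python3 look.py scene c7
```

```text
[0.5135 0.249  0.1198] 0.052508767735683304 21.05 0.05518365445256586
[0.5133 0.2489 0.1174] 0.052436922805553274 21.1 0.05522570077588991
```

View pics/w7.png

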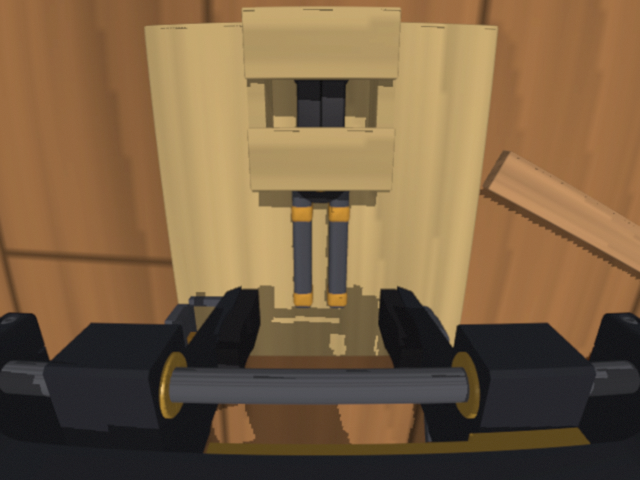

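Run:
```python
from h import *
import pickle
np.set_printoptions(precision=4,suppress=True)
p=pickle.load(open("w7.pkl","rb"))
print(onplane(p,[(303,306),(337,306)],.026), onplane(p,[(250,189),(393,189)],.05),"board far corners",onplane(p,[(146,28),(496,28)],.008))
rows(downR(.052),(.5116,.2484,.113),[((.615,.005,.17),.22,8)])
```

```text
[[0.501  0.1997 0.026 ]
 [0.5259 0.201  0.026 ]] [[0.4673 0.2895 0.05  ]
 [0.5517 0.2939 0.05  ]] board far corners [[0.3915 0.3836 0.008 ]
 [0.6165 0.3953 0.008 ]]
[-7.1, 11.3, 31.1, -0.021, 0.0, 0.0]
[-7.1, 10.7, 31.3, -0.021, 0.0, 0.0]
[-7.1, 10.0, 31.5, -0.021, 0.0, 0.0]
[-7.1, 9.3, 31.7, -0.021, 0.0, 0.0]
[-7.1, 8.7, 31.9, -0.021, 0.0, 0.0]
[-7.1, 8.0, 32.1, -0.021, 0.0, 0.0]
[-7.1, 7.3, 32.2, -0.021, 0.0, 0.0]
[-7.1, 6.7, 32.4, -0.021, 0.0, 0.0]
end [0.615  0.0049 0.1698] 0.22 tilt [ 0.  0. -1.] 8
```

Call:
{"op": "servo_tool", "data": {"series": [[-7.1,11.3,31.1,-0.021,0,0],[-7.1,10.7,31.3,-0.021,0,0],[-7.1,10.0,31.5,-0.021,0,0],[-7.1,9.3,31.7,-0.021,0,0],[-7.1,8.7,31.9,-0.021,0,0],[-7.1,8.0,32.1,-0.021,0,0],[-7.1,7.3,32.2,-0.021,0,0],[-7.1,6.7,32.4,-0.021,0,0]]}}

```text
clock: 22.1
position: [0.615, 0.0038, 0.169]
tool_rot: [-2.055, 1.569, 2.878]
force: [0.5, 0.2, 0.3]
finger_gap: 0.055
```

Call:
{"op": "servo_tool", "data": {"series": [[0,0,0,0,0,0],[0,0,0,0,0,0],[0,0,0,0,0,0],[0,0,0,0,0,0],[0,0,0,0,0,0],[0,0,0,0,0,0],[0,0,0,0,0,0],[0,0,0,0,0,0]]}}

```text
clock: 23.1
position: [0.6149, 0.0047, 0.1698]
tool_rot: [1.902, 1.571, 0.552]
force: [0.3, 0.7, 0.3]
finger_gap: 0.0548
```

```bash
python3 look.py wrist w8; python3 look.py side s8
```

```text
[0.6149 0.0048 0.1698] 0.22021498142488363 23.15 0.054552790753630946
[0.6149 0.0047 0.1698] 0.22011505290463781 23.2 0.05510202415065013
```

View pics/w8.png

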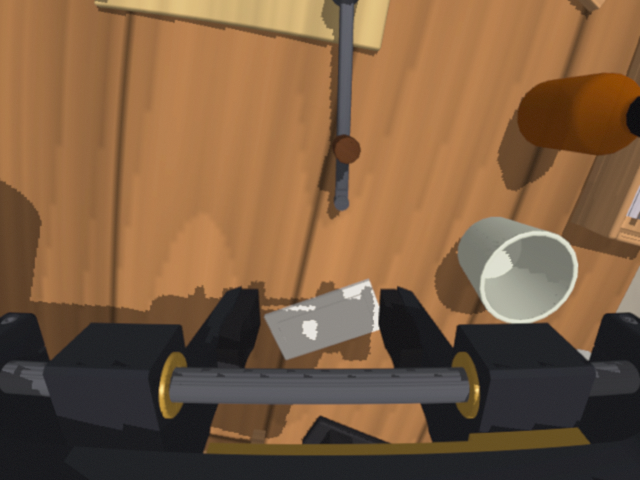

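View pics/s8.png

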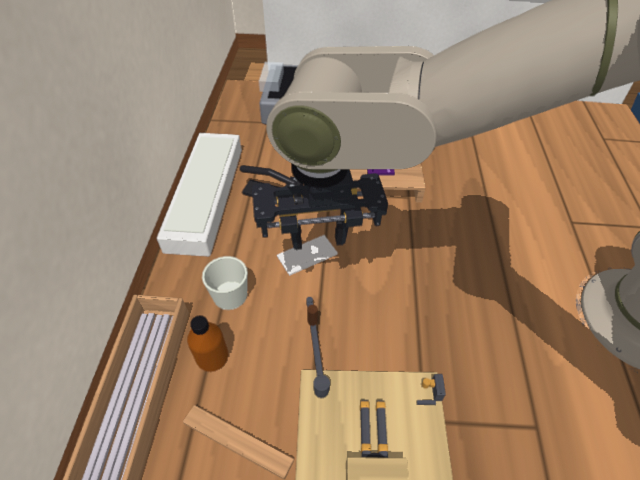

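Run:
```python
from h import *
import pickle
np.set_printoptions(precision=4,suppress=True)
p=pickle.load(open("w8.pkl","rb"))
print("knob",onplane(p,[(347.5,149)],.076),"nose",onplane(p,[(341.5,208)],.034),"board corners",onplane(p,[(380,52),(97,5)],.008))
q=pickle.load(open("s8.pkl","rb"))
print("side: knob",onplane(q,[(313,307.5)],.076),"hinge",onplane(q,[(321.5,380.5)],.042), "handle",onplane(q,[(365,402),(380,402)],.027),"catch roller",onplane(q,[(429,382)],.03))
q=pickle.load(open("scene0.pkl","rb"))
print("scene knob",onplane(q,[(384,223)],.076),"hinge",onplane(q,[(378/4.4+330-.5,325/4.2+130-.5)],.042))
```

```text
knob [[0.6186 0.0715 0.076 ]] nose [[0.629  0.0226 0.034 ]] board corners [[0.6319 0.1463 0.008 ]
 [0.4057 0.136  0.008 ]]
side: knob [[0.6188 0.0691 0.076 ]] hinge [[0.5959 0.18   0.042 ]] handle [[0.5261 0.2036 0.027 ]
 [0.5027 0.2019 0.027 ]] catch roller [[0.4243 0.1649 0.03  ]]
scene knob [[0.6183 0.0696 0.076 ]] hinge [[0.5929 0.1818 0.042 ]]
```

Run:
```python
from h import *
rows(downR(.22),(.615,.0049,.1698),[((.6187,.0702,.11),.193,3),((.6187,.0702,.045),.193,3)])
```

```text
[19.9, 6.0, -21.0, 0.009, 0.0, 0.0]
[19.9, 5.8, -21.0, 0.009, 0.0, 0.0]
[19.9, 5.6, -21.1, 0.009, 0.0, 0.0]
[21.7, -0.0, 0.0, 0.0, 0.0, 0.0]
[21.7, -0.0, 0.0, 0.0, 0.0, 0.0]
[21.7, -0.0, 0.0, 0.0, 0.0, 0.0]
end [0.6188 0.0702 0.045 ] 0.193 tilt [ 0.  0. -1.] 6
```

Call:
{"op": "servo_tool", "data": {"series": [[20,6.0,-21.0,0.009,0,0],[20,5.8,-21.0,0.009,0,0],[20,5.6,-21.1,0.009,0,0],[0,0,0,0,0,0],[22,0,0,0,0,0],[22,0,0,0,0,0],[21,0,0,0,0,0],[0,0,0,0,0,0]]}}

```text
clock: 24.2
position: [0.6185, 0.0692, 0.0445]
tool_rot: [-1.727, 1.569, -3.105]
force: [0.1, -0.1, 0.1]
finger_gap: 0.055
```

Call:
{"op": "servo_tool", "data": {"series": [[0,0,0,0,0,0],[0,0,0,0,0,0],[0,0,0,0,0,0],[0,0,0,0,0,0],[0,0,0,0,0,0],[0,0,0,0,0,0],[0,0,0,0,0,0],[0,0,0,0,0,0]], "grip": 1, "newtons": 25}}

```text
clock: 25.2
position: [0.6188, 0.0701, 0.045]
tool_rot: [1.174, 1.57, -0.204]
force: [-0.8, 0.2, 5.2]
finger_gap: 0.0169
```

```bash
python3 look.py wrist w9
```

```text
[0.6189 0.0701 0.045 ] 0.19320493238779352 25.25 0.017117856030940532
```

View pics/w9.png

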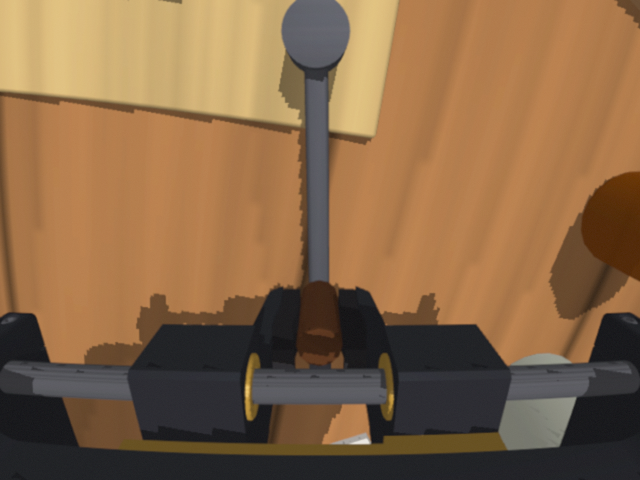

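Call:
{"op": "servo_tool", "data": {"series": [[0,-11.5,-0.6,0.1,0,0],[0,-11.5,-0.6,0.1,0,0],[0,-11.5,-0.6,0.1,0,0],[0,-11.5,-0.6,0.1,0,0],[0,-11.5,-0.6,0.1,0,0],[0,-11.5,-0.6,0.1,0,0],[0,0,0,0,0,0],[0,0,0,0,0,0]]}}

```text
clock: 26.25
position: [0.5509, 0.0769, 0.045]
tool_rot: [0.238, 1.57, -1.74]
force: [-2.3, -4.3, 7.0]
finger_gap: 0.0171
```

```bash
python3 look.py wrist w10
python3 - <<'E'
from h import *
import pickle
for n,uv in (("w9",(316,33)),): print(onplane(pickle.load(open(n+".pkl","rb")),[uv],.042))
from workcell import manip
s=manip.state();R=toolR(s);print("tool force",R.T@s["force"],s["ft_torque"],"hinge implied", s["position"][:2]-.115*R[:2,2])
E
```

```text
[0.5509 0.0769 0.045 ] -0.4067775085560564 26.3 0.01723590223283549
[[0.59533061 0.18234633 0.042     ]]
tool force [-5.74953946  0.33828692  5.25294118] [-0.7404528   0.29062717 -0.07812546] hinge implied [0.59639427 0.18247971]
```

View pics/w10.png

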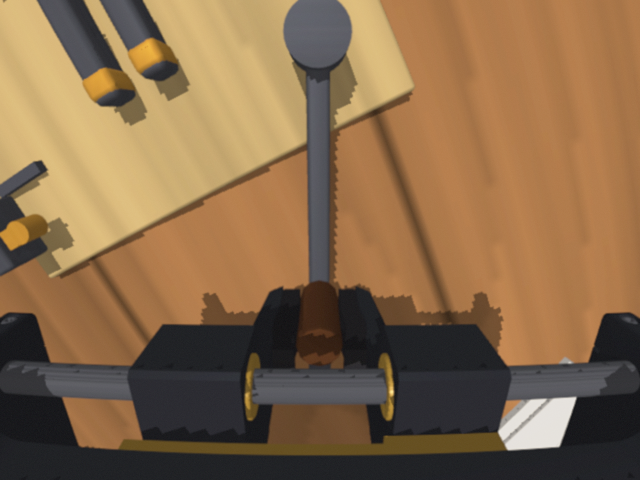

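Call:
{"op": "servo_tool", "data": {"series": [[0,-11.5,-0.4,0.1,0,0],[0,-14.9,-0.8,0.13,0,0],[0,-14.9,-0.9,0.13,0,0],[0,-14.9,-0.9,0.13,0,0],[0,-14.9,-0.9,0.13,0,0],[0,-14.9,-0.9,0.13,0,0],[0,-11.5,-0.6,0.1,0,0],[0,0,0,0,0,0]]}}

```text
clock: 27.3
position: [0.4864, 0.1476, 0.045]
tool_rot: [0.019, 1.571, -2.809]
force: [-1.1, -0.8, 6.6]
finger_gap: 0.0172
```

```bash
python3 look.py wrist w11
python3 - <<'E'
from h import *
from workcell import manip
s=manip.state();R=toolR(s);print("tool force",R.T@s["force"],s["ft_torque"],"hinge implied", s["position"][:2]-.115*R[:2,2],"keeper",np.arctan2(*(s["position"][:2]-[.5968,.1822])[::-1])%(2*np.pi)-3.1935)
E
```

```text
[0.4865 0.1474 0.045 ] -1.2565755681047106 27.35 0.017060308506899744
tool force [-7.57337678  0.28112457  2.19745317] [-0.18263521  0.30420156 -0.11988242] hinge implied [0.59585281 0.18293463] keeper 0.25374282925684044
```

View pics/w11.png

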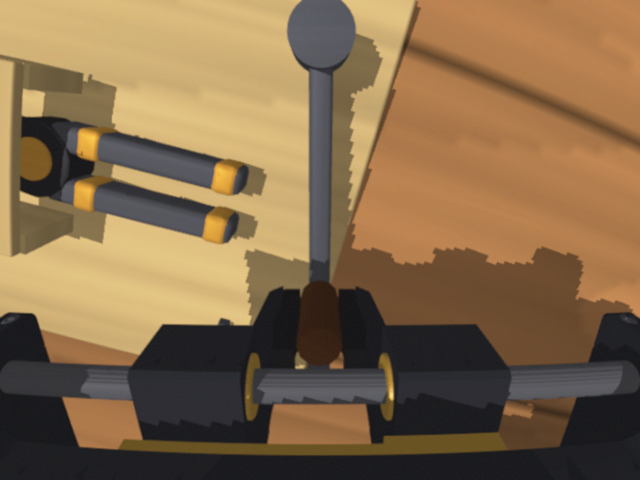

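Call:
{"op": "servo_tool", "data": {"series": [[0,-5.8,-0.1,0.05,0,0],[0,-5.8,-0.1,0.05,0,0],[0,-5.8,-0.1,0.05,0,0],[0,-5.8,-0.1,0.05,0,0],[0,-4.6,-0.1,0.04,0,0],[0,0,0,0,0,0],[0,0,0,0,0,0],[0,0,0,0,0,0]]}}

```text
clock: 28.35
position: [0.4813, 0.1752, 0.045]
tool_rot: [-1.899, 1.569, 1.316]
force: [-0.6, 5.7, 5.4]
finger_gap: 0.0172
```

```bash
cat > k.py <<'E'
from h import *
from workcell import manip
np.set_printoptions(precision=4,suppress=True)
s=manip.state();R=toolR(s);print(s["position"],"tool force",R.T@s["force"],s["ft_torque"],"hinge implied", s["position"][:2]-.115*R[:2,2],"keeper",np.arctan2(*(s["position"][:2]-[.5964,.1825])[::-1])%(2*np.pi)-3.1935, "psi",np.arctan2(R[1,1],R[0,1]))
E
python3 k.py
```

```text
[0.4813 0.1752 0.045 ] tool force [-5.3828 -5.7293  0.1488] [ 0.8838  0.1712 -0.1898] hinge implied [0.596  0.1836] keeper 0.011547464063153434 psi -1.497438457361464
```

Call:
{"op": "servo_tool", "data": {"series": [[0,-1.5,0,0.013,0,0],[0,-1.5,0,0.013,0,0],[0,0,0,0,0,0],[0,0,0,0,0,0],[0,0,0,0,0,0],[0,0,0,0,0,0],[0,0,0,0,0,0],[0,0,0,0,0,0]]}}

```text
clock: 29.35
position: [0.4812, 0.1763, 0.045]
tool_rot: [1.527, 1.569, -1.566]
force: [-0.6, -8.1, 6.3]
finger_gap: 0.0172
```

```bash
python3 k.py; python3 look.py wrist w12
```

```text
[0.4812 0.1763 0.045 ] tool force [-6.3183  8.0547  0.9663] [-1.2101  0.1466 -0.0414] hinge implied [0.5961 0.1818] keeper 0.0019475513724560578 psi -1.5227089044902742
[0.4812 0.1763 0.045 ] -1.5226225394278732 29.4 0.016993218969607225
```

View pics/w12.png

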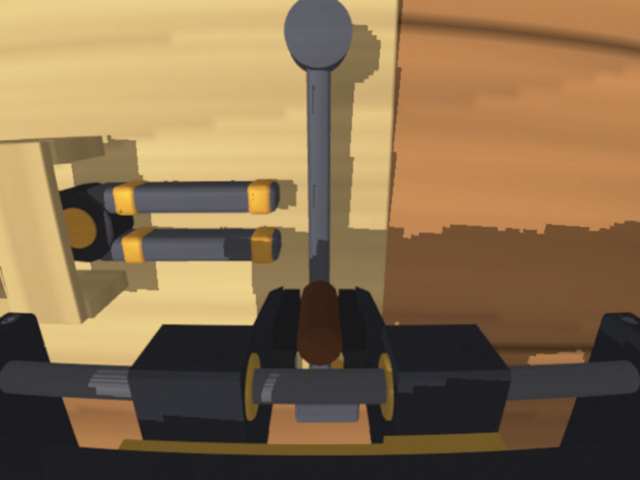

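Call:
{"op": "servo_tool", "data": {"series": [[0,0.8,0,0,0,0],[0,0,0,0,0,0],[0,0,0,0,0,0],[0,0,0,0,0,0],[0,0,0,0,0,0],[-20,0,0,0,0,0],[-40,0,0,0,0,0],[-40,0,0,0,0,0]], "grip": -0.1}}

```text
clock: 30.4
position: [0.4809, 0.1765, 0.1458]
tool_rot: [-0.004, 1.57, -3.097]
force: [-0.2, 0.1, 0.5]
finger_gap: 0.0483
```

Call:
{"op": "servo_tool", "data": {"series": [[-30,0,0,0,0,0],[-20,40,0,0,0,0],[0,45,0,0,0,0],[0,45,0,0,0,0],[0,45,0,0,0,0],[0,30,0,0,0,0],[0,0,0,0,0,0],[0,0,0,0,0,0]]}}

```text
clock: 31.4
position: [0.4908, -0.0275, 0.1947]
tool_rot: [-1.068, 1.57, 2.122]
force: [-0.1, 1.1, 0.6]
finger_gap: 0.0485
```

```bash
python3 look.py wrist w13;  python3 look.py side s13; python3 look.py scene c13; python3 -c "
import pickle,cv2
s=pickle.load(open('s13.pkl','rb'))['img']
cv2.imwrite('pics/s13c.png',cv2.resize(s[290:480,270:470,::-1],None,fx=3,fy=3,interpolation=cv2.INTER_CUBIC))"
```

```text
[ 0.4908 -0.0272  0.1947] -1.5217878985401931 31.45 0.04845864229143175
[ 0.4908 -0.0272  0.1948] -1.5213688603279607 31.5 0.048566316733563694
[ 0.4909 -0.0272  0.1948] -1.5213314309118897 31.55 0.04854342586581874
```

View pics/w13.png

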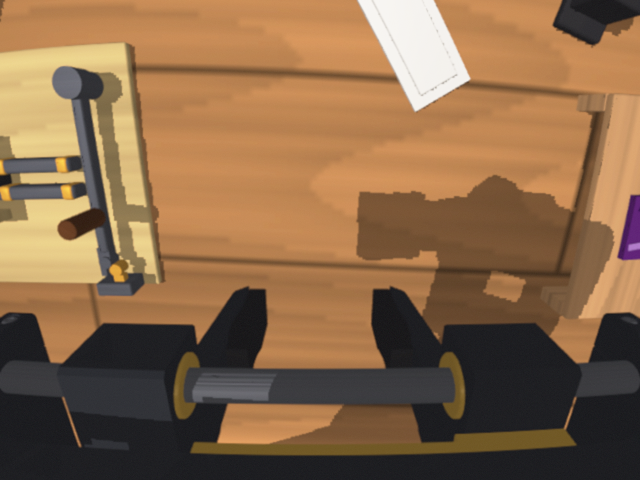

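View pics/s13c.png

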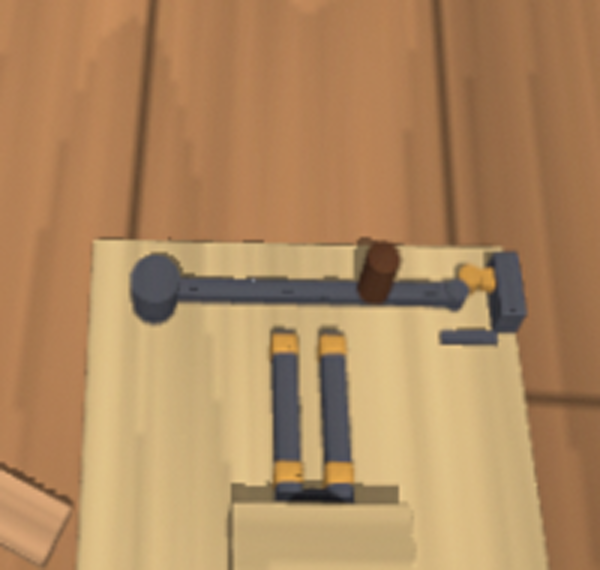

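View pics/c13.png

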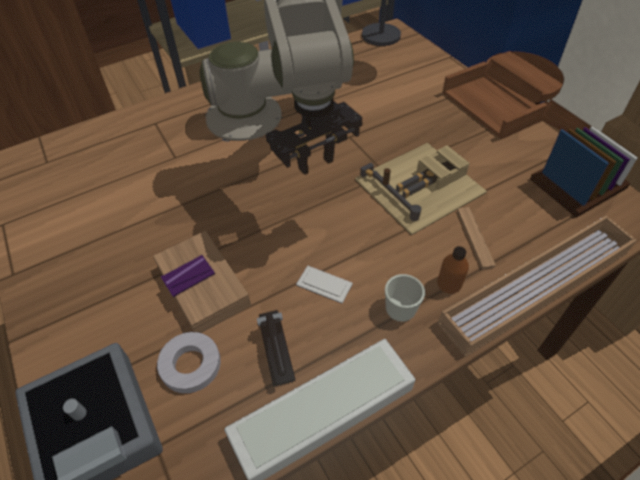

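Run:
```python
from h import *
import pickle
np.set_printoptions(precision=4,suppress=True)
u=np.array([np.cos(1.6227),np.sin(1.6227)])
p=pickle.load(open("w12.pkl","rb"));w=cloud(p)
bar=onplane(p,[(307,150),(330,150),(307,200)],.034)[:,:2]@u
han=[w[r,c] for r,c in ((196,272),(246,272),(196,265),(246,265))]
print("bar edges",bar,"centre",bar[:2].mean());print(np.array(han), "end at h .019:",onplane(p,[(281,196),(282,246)],.019)[:,:2]@u)
c=bar[:2].mean()+.1
print("handle end cradle x",onplane(p,[(281,196),(282,246)],.019)[:,:2]@u-c)
h=onplane(p,[(319,33)],.042)[0];print("hinge",h[:2]@u-c)
s=pickle.load(open("s13.pkl","rb"))
k=onplane(s,[(383/3+270-.3,252/3+290-.3)],.076)[0,:2];hh=onplane(s,[(156/3+270-.3,272/3+290-.3)],.042)[0,:2]
d=k-hh;print("knob",k,"hinge",hh,"angle",np.arctan2(d[1],d[0])%(2*np.pi)-3.1935)
b=onplane(s,[(200/3+270,278/3+290),(440/3+270,283/3+290)],.034)[:,:2];d=b[1]-b[0];print("bar ang",np.arctan2(d[1],d[0])%(2*np.pi)-3.1935)
print("side handle end",onplane(s,[(286/3+270,332/3+290),(332/3+270,332/3+290)],.022)[:,:2]@u-c)
a,b0=pickle.load(open("side0.pkl","rb"))["img"].astype(int),s["img"].astype(int)
d=(abs(a-b0).max(2)>60)
n,l,st,ce=cv2.connectedComponentsWithStats(d.astype(np.uint8))
print([st[i].tolist() for i in range(1,n) if st[i][4]>25])
```

```text
bar edges [0.1569 0.147  0.1572] centre 0.15194875360840004
[[0.5278 0.2011 0.0288]
 [0.5033 0.2009 0.0287]
 [0.5278 0.2042 0.0293]
 [0.5032 0.2042 0.0288]] end at h .019: [0.1703 0.1707]
handle end cradle x [-0.0816 -0.0812]
hinge -0.10036404333855092
knob [0.4819 0.1751] hinge [0.5956 0.1798] angle -0.010712844204905814
bar ang -0.0008263195698807735
side handle end [-0.08   -0.0805]
[[494, 0, 83, 70, 2845], [572, 7, 16, 65, 341], [499, 49, 7, 8, 43], [381, 72, 71, 65, 3224], [605, 85, 35, 29, 334], [459, 93, 90, 109, 4487], [555, 92, 11, 7, 50], [519, 98, 17, 32, 52], [550, 101, 14, 15, 113], [586, 107, 39, 61, 217], [605, 109, 8, 12, 27], [541, 111, 35, 79, 1064], [365, 128, 93, 147, 7165], [455, 141, 31, 61, 825], [545, 174, 14, 61, 349], [510, 191, 34, 57, 1158], [355, 195, 18, 28, 395], [562, 198, 41, 63, 273], [486, 239, 10, 29, 177], [507, 247, 133, 93, 6117], [484, 270, 33, 71, 1207], [306, 297, 12, 53, 358], [596, 327, 44, 39, 868], [563, 333, 77, 116, 3715], [316, 340, 8, 36, 176], [624, 363, 16, 40, 234], [330, 369, 96, 25, 1030], [360, 405, 10, 39, 330], [372, 405, 15, 48, 367], [362, 453, 26, 4, 72]]
```

```bash
python3 -c "
from workcell import sign_off
print(sign_off())"
```

```text
the job is handed in; nothing more can be done
None
```

The pliers are in their cradle with the keeper bar shut behind them, and I handed the job in at about 31.6 s of the 64 s allowed.

**What I did:** I pulled the pliers out from under the shelf by the jaws and took a new grip on the handles. I laid them on the cradle board and slid them in until they met the guard's end wall at about 23 N. I then gripped the knob and swung the bar round its hinge. It ran into its catch and on to its stop, after which I let go and backed the arm clear.

**Last checks, with the gripper clear unless noted:**
- **Pliers:** The handle end measures -80 to -82 mm along the cradle, against -80 mm when fully home. Part of that comes from a view taken just before I let go of the knob. They lie straight and level on the board.
- **Keeper bar:** Measured along the bar, its angle is about 0.00 rad. The knob-to-hinge line gives -0.01, which is within the measuring error. The nose is past the roller, and the bar stayed shut after I let go.
- **Other things on the table:** In the last overview picture they look to be where they started. A before-and-after picture comparison also showed change only at the arm and its shadow, the pliers, the shelf mouth and the keeper bar.

One measurement disagreed: my first fix on the cradle was about 4 mm short along its length. I therefore went by the contact force to judge when the pliers were home, and corrected the hinge position before swinging the bar.

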